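Hang the disc gauge in the instrument cabinet

ROBOT

A 6-joint arm with a two-finger parallel gripper is mounted at the origin on the work surface. World frame = base frame: x ahead of the robot, y to its left, z up, the work surface at z = 0. Lengths are in m, angles in rad, forces in N, time in s.
With the tool pointing down it reaches from about 0.25 to 0.775 m from the base axis. Payload 4 kg.
Tool frame: the origin (TCP) lies at the very end of the fingers, on their centre line; the grasp point (between the pads) lies 19 mm behind it; z points along the fingers, y is the line along which they close (so a half turn about z gives the same grasp; the last joint's range is limited). The gripper opens to 94 mm and grips with 3 to 60 N. Pads are 16 mm wide; open, the fingers measure 119 mm over their backs; the gripper's body (75 mm by 177 mm) begins 78 mm behind the grasp point.
Start: joints at [-1.284, 0.087, 1.371, -0, 1.684, -0.103], TCP at [0.209, -0.509, 0.206] pointing down, gripper open.
Joint ranges: [-3.1, 3.1], [-0.76, 2.03], [0.27, 2.55], [-1.08, 4.22], [0.17, 2.65], [-2.57, 2.57]. Speed limits (rad/s): [2.79, 2.79, 3.14, 3.14, 3.14, 3.14].

INTERFACE

Orientations are given as [roll, pitch, yaw] about the fixed x, y, z axes, in that order (R = Rz(yaw) Ry(pitch) Rx(roll)).
In Python, from bench import robot, vision gives the robot as it stands.
- The arm moves only by the shell command python3 -m crank 'ROWS'. ROWS is JSON, a list of rows, each a list of 3 entries, a list of its own where there are three numbers: the closure, from 0 (fully open) to 1 (shut), then the shift along the tool's x, y, z in m, then the turn, a rotation vector about the tool's x, y, z in degrees. A call has 1 to 8 rows; each row shifts and turns the commanded pose from where the row before left it, along the tool's axes as they then stand; what a row does not reach is not made up. A row lasts 1/10 s, in which the tool goes at most 50 mm and 8.59 degrees, less where a joint would pass 70% of its speed; a pose out of reach is approached as far as the arm can. A call with a gripper value outside its range is refused whole. The fingers move at their own pace and stop on an object; the grip force is fixed at half the most. Time passes only in rows, so rows that do not move let the fingers close. It gives the time, the measured TCP pose, the force, the opening and the grip force at its end, in the units of the state.
- robot.get_obs(): the state, without advancing time (a new reading comes with each control period).
- vision.snapshot(name): name is "scene" or "top" or "wrist"; returns a dict with "color" (480x640x3 uint8, red, green, blue), "z_map" (480x640 float32, m along the optical axis (not along the pixel's ray), 0 where there is no reading), "fx", "fy", "cx", "cy" (pixels), "R" (3x3) and "t" (3): a world point X has camera coordinates R X + t. Camera axes: x right, y down, z forward; pixel columns grow to the right and rows downward; lengths in m; the calibration is good to about 2 mm. A picture is of the moment at which its call begins.
- robot.close_job(): hands the job in; it is judged then, once.
The state is a dict: "time": time; "joint_positions": joint angles; "qvel": joint speeds; "joint_torque": joint torques, N m; "tool_pos": TCP position; "ee_rot": TCP orientation; "wrist_force": force on the tool from outside, world axes, zero at the start; "wrist_torque": the same for the moment, N m; "width": finger opening in m; "finger_force": force on a finger pad.
Only numpy, scipy, OpenCV 4.12 (cv2) and the standard library are available. Lean on these libraries where they do the work, as an engineer would, in place of code of your own. Each camera call takes 0.05 s, during which the arm holds its last target. There are 200 camera calls.

TASK

Put the disc gauge away: slide the cabinet's roof hatch fully open, take the gauge with the round plate out of its slotted block, bring it down through the opening and hang it by its eye on the hook inside. Let go of it and then slide the hatch fully shut over it. At no time may the gauge or the robot touch the cabinet's frame, and leave the square gauge and everything else on the bench alone.

Things in the scene. Friction and masses are not known exactly. Their poses are not given: they have to be found in the camera images.
- disc_gauge_grip (a point): Centre of the wooden grip of the disc gauge, the part to hang: 16 (x, along the plate's thickness) by 24 (y, along its width) by 50 mm tall. It is the top third of the gauge, 108 to 158 mm above its bottom edge, so this point is 25 mm below the top. The gauge stands upright in the slot of one of the two blocks.
- disc_gauge_eye (a point): Centre of the disc gauge's steel ring eye (8 mm round bar, 38 clear inside, 56 outside; the disc rim covers the lowest 4 mm of the hole), in the plane of the disc just under the grip, 49 mm below the grip's centre. Its hole runs along the gauge's x. Once hung, this point is about 15 mm below the hook seat.
- disc_gauge: The whole disc gauge, 158 tall, 0.18 to 0.34 kg: from below a flat foot 40 wide, a steel disc of diameter 56, both 8 thick, the eye, the wooden grip. Origin under the foot, 84 mm below the eye centre; z up, x along the thickness. Front and back are alike: it may be hung either way round.
- square_gauge: The other gauge, to be left alone, in the other block: a square steel plate, 60 wide and 8 thick, with the same foot and eye and a round wooden grip of diameter 22; 158 tall, origin under its foot, z up.
- block_a: Fixed wooden block, 60 (x) by 80 (y) by 24 tall, with a slot along its y, 10 wide and 14 deep, in which the foot of one of the gauges stands, its bottom 10 mm above the table. Origin under its centre.
- block_b: The same, a second block, with the other gauge.
- cabinet: Fixed low wooden cabinet with low sills and open windows on the +x and -y sides, 170 (x) by 300 (y), roof top at 180 mm. Its origin is on the table, under the centre of the roof opening; the cabinet reaches from y = -85 to y = +215 mm in its own frame (x from -85 to +85). Yaw is small. All cabinet parts share its axes.
- opening (a point): Centre of the square roof opening, 120 by 120 mm, at the height of the roof top (180 mm). The hatch covers it when shut. Two low guide rails along y, 8 mm high, stand on the roof at x = -81 and +81 mm. The compartment below reaches from x = -73 to +75 and y = -75 to +75 mm; its floor is at 6 mm.
- frame: The cabinet's fixed wooden frame: roof around the opening, walls, sills, posts and rails (not the hook, not the hatch). Same origin and axes as the cabinet. Must not be touched.
- hook_seat (a point): Lowest point of the hook's bar (on the bar's axis, bar diameter 8 mm), inside the cabinet 64 mm below the roof top and 22 mm to the -x side of the opening's centre. Axes as the cabinet.
- hook: The fixed steel hook: from the wall on the -x side the bar runs to +x, dips to the seat, turns up and ends in a tip 27 mm to the +x side of the seat, its top 17 mm above the seat point. The gauge goes on from the +x side: eye centre about 5 mm above the seat point while passing the tip, then -x to the seat, then down.
- hatch (a joint): Position of the hatch, m: 0 shut, 0.13 fully open. It slides along the cabinet's +y to open, with about 1.5 N friction and some damping, and stays where it is left.
- hatch_grip (a point): Point on the hatch's upright steel handle, 44 long (x) by 12 thick (y) by 45 tall, 13 mm below its top; moves with the hatch. The handle stands on the hatch, 50 mm to the +y side of the hatch's centre; the hatch's top is 32 mm below this point (8.5 mm above the roof).
- weight: Steel weight with a knob, diameter 44, 68 tall; origin underneath. Bystander.
- weight_small: Brass weight, diameter 33, 51 tall; origin underneath. Bystander.
- pan: Loose steel balance pan, diameter 120, 30 tall; origin underneath. Bystander.
- ink_bar: Black bar 110 by 35 by 22; origin underneath. Bystander.
- scraper: Spatula lying on the table; bystander.
- jar: Jar, diameter 64, 110 tall; origin underneath. Bystander.
- mould: Wooden mould block 120 by 60 by 30; origin underneath. Bystander.
Things that resemble listed ones, but are neither listed nor needed, are in the scene too. What is shaped like the disc_gauge but black or yellow is not meant.

How it is judged:
On the way, in this order (a step that is already met when the one before it is completed fails the run):
1. the hatch is fully open (0.12 m or more) while the gauge is still in its block (value of joint hatch above 0.12 m and distance of disc_gauge from where it was at the start of the episode below 0.03 m), for 0.1 s.
2. the disc gauge hangs by its eye on the hook, released, with the hatch still open (contact force between disc_gauge and hook above 0.8 N and horizontal distance between disc_gauge_eye and hook_seat below 0.025 m and z of disc_gauge_eye in the frame of hook_seat between -0.022 and -0.008 m and angle between disc_gauge's own z axis and vertical below 0.2 rad and contact force between the fingers and disc_gauge below 0.05 N and linear speed of disc_gauge below 0.03 m/s and value of joint hatch above 0.1 m), for 0.3 s.
At the end, for the whole second after the job is handed in: The disc gauge hangs at rest by its eye on the hook (eye centre within 25 mm of the seat horizontally and 8 to 22 mm below it, gauge within 0.2 rad of upright), released, and the hatch is shut to within 6 mm; the square gauge is in its block, moved less than 20 mm (contact force between disc_gauge and hook above 0.8 N and horizontal distance between disc_gauge_eye and hook_seat below 0.025 m and z of disc_gauge_eye in the frame of hook_seat between -0.022 and -0.008 m and angle between disc_gauge's own z axis and vertical below 0.2 rad and contact force between the fingers and disc_gauge below 0.05 N and linear speed of disc_gauge below 0.03 m/s and value of joint hatch below 0.006 m and distance of square_gauge from where it was at the start of the episode below 0.02 m); the robot touches nothing.
It fails at once if the disc gauge or the gripper or arm presses on the cabinet frame (over 2 N) (contact force between any of disc_gauge, the fingers, the arm and frame above 2 N).
It fails at once if the square gauge is moved by more than 20 mm, or another bystander by more than 30 mm (distance of square_gauge from where it was at the start of the episode above 0.02 m or distance of any of weight, weight_small, pan, ink_bar, scraper, jar, mould from where it was at the start of the episode above 0.03 m).
It also fails if it takes over 72 s, if anything falls off the work surface, if the arm or the gripper's body presses on something with over 40 N, if the wrist force passes 120 N, or if a joint passes its speed limit or range.

## Working session

There is one attempt and no reset: what is moved stays moved. The work goes in short steps, Python scripts to look and compute and a shell command to move; the robot and the scene stay as the last step left them, time stands still between calls to the robot, and variables do not carry over. Pictures are saved under pics/ and viewed, at most 10 in all, crops included, and the job is handed in when it is done.

```bash
mkdir -p pics; cat > h.py <<'E'
import numpy as np, cv2, pickle
from bench import robot, vision
def snap(n,save=None):
    s=vision.snapshot(n)
    if save: cv2.imwrite(f'pics/{save}.png',s['color'][:,:,::-1]); pickle.dump(s,open(f'pics/{save}.pkl','wb'))
    return s
def load(save): return pickle.load(open(f'pics/{save}.pkl','rb'))
def cloud(s):
    z=s['z_map']; v,u=np.mgrid[:480,:640]
    c=np.stack([(u-s['cx'])/s['fx']*z,(v-s['cy'])/s['fy']*z,z],-1)
    P=(c-s['t'])@s['R']; P[z==0]=np.nan
    return P
E
python3 - <<'E'
from h import *
for n in('scene','top'):
    s=snap(n,n+'0'); print(n,s['fx'],s['R'].round(3),s['t'])
print(robot.get_obs())
E
```

```text
scene 512.9139868433026 [[ 0.337  0.941 -0.002]
 [ 0.679 -0.244 -0.693]
 [-0.652  0.232 -0.721]] [-0.20966513 -0.25353029  1.51069386]
top 539.4891062723703 [[-0.016 -1.     0.013]
 [-0.999  0.015 -0.048]
 [ 0.048 -0.014 -0.999]] [0.03681576 0.55551306 1.64909611]
{'time': 0.1, 'joint_positions': array([-1.28409235e+00,  8.78421443e-02,  1.37206806e+00,  1.00202848e-05,
        1.68363501e+00, -1.03117289e-01]), 'qvel': array([-0.00089077, -0.00295741, -0.00446118,  0.00070532, -0.00034555,
       -0.00076572]), 'joint_torque': array([ 2.16382017e-03, -3.41252661e+01, -3.03301513e+01,  7.19698775e-02,
        3.04015295e-02, -1.13887118e-04]), 'tool_pos': array([ 0.20886149, -0.50826182,  0.20446032]), 'ee_rot': array([-3.13965149e+00, -2.10891924e-04,  3.89822178e-01]), 'wrist_force': array([-0.38187028, -0.71189891,  0.36950933]), 'wrist_torque': array([-0.03782529, -0.01897109, -0.00634965]), 'finger_force': 0.0, 'width': 0.09391892755321576}
```

View pics/scene0.png

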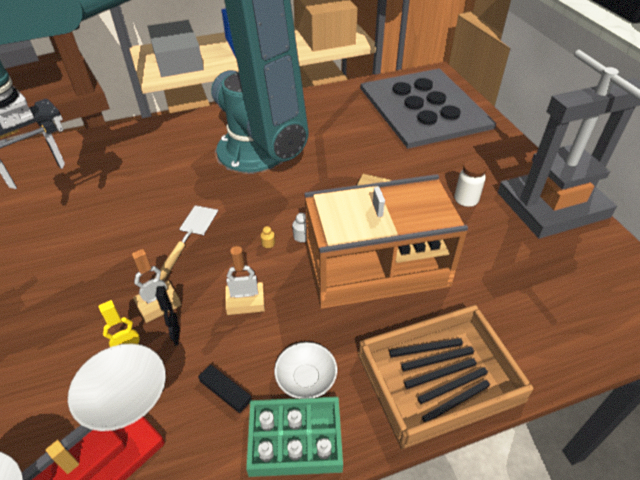

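View pics/top0.png

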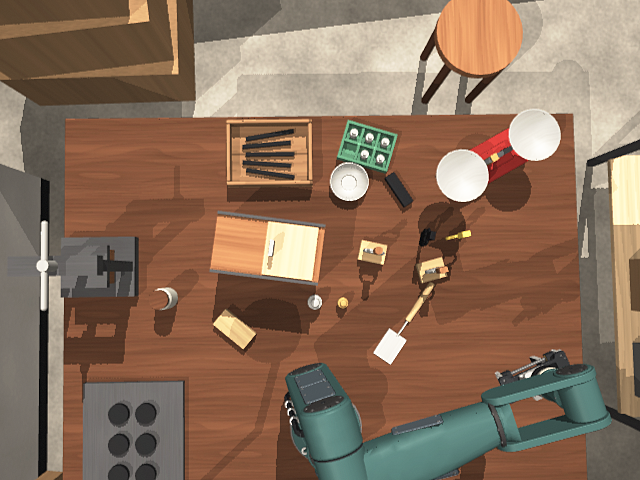

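The scene view shows the cabinet at (385,240) with its handle at (378,200), and gauges at about (148,285) and (242,280). I'll zoom in to tell which is the disc and measure from the depth map.

```bash
python3 - <<'E'
from h import *
s=load('scene0'); c=s['color'][235:350,95:280]
cv2.imwrite('pics/crop1.png',cv2.resize(c,None,fx=4.3,fy=4.3,interpolation=cv2.INTER_CUBIC)[:,:,::-1])
t=load('top0'); P=cloud(t); h=P[...,2]
def comp(m,name,amin=15):
    n,l,st,_=cv2.connectedComponentsWithStats(m.astype(np.uint8))
    for i in range(1,n):
        if st[i,4]>=amin:
            q=P[l==i]; print(name,st[i],np.nanmean(q,0).round(4),q[:,2].max().round(3),cv2.minAreaRect((q[:,:2]*1000).astype(np.float32)))
roi=np.zeros(h.shape,bool); roi[190:300,200:470]=1
comp(roi&(h>.12)&(h<.2),'high')
comp(roi&(h>.2)&(h<.3),'handle',4)
comp(roi&(h>.015)&(h<.035),'blocks',40)
comp(roi&(h>.1865)&(h<.2),'hatch',40)
E
```

```text
high [441 190  29  12 267] [ 0.6871 -0.3799  0.151 ] 0.166 ((686.1124877929688, -372.4252014160156), (86.14900970458984, 35.42219543457031), 86.7713851928711)
high [ 209  211  117   75 6596] [0.5418 0.1606 0.1851] 0.2 ((542.1805419921875, 160.93675231933594), (301.0768127441406, 170.59304809570312), 81.8358383178711)
high [426 231  10  10  77] [ 0.5713 -0.3009  0.1495] 0.165 ((571.9346923828125, -302.80584716796875), (16.1794376373291, 24.20940589904785), 77.16680145263672)
high [458 231  12   8  62] [ 0.5738 -0.3955  0.1505] 0.162 ((573.9127807617188, -397.0619812011719), (15.5784330368042, 24.384550094604492), 9.709672927856445)
high [372 247  11   8  65] [ 0.5307 -0.1469  0.1625] 0.176 ((530.7742309570312, -147.72271728515625), (19.546377182006836, 23.016292572021484), 1.1264421939849854)
high [435 267  14   7  77] [ 0.4737 -0.3266  0.1582] 0.18 ((473.678466796875, -330.005615234375), (16.613019943237305, 27.819988250732422), 13.465718269348145)
handle [268 240   7  17  89] [0.5395 0.1472 0.2305] 0.24 ((539.8409423828125, 147.96929931640625), (12.289115905761719, 43.31290435791015
[... 763 characters left out ...]
750427246094), (18.627912521362305, 60.7587890625), 55.89107894897461)
hatch [ 217  211  102   71 2286] [0.538  0.1048 0.1904] 0.2 ((543.1492309570312, 168.2042694091797), (284.10797119140625, 169.66477966308594), 81.8467788696289)
hatch [297 221  29   7  62] [0.6061 0.0388 0.1902] 0.197 ((605.5092163085938, 39.50606155395508), (77.92929077148438, 8.643762588500977), 82.05961608886719)
hatch [209 269  68  12 157] [0.4699 0.2278 0.1902] 0.197 ((471.2080383300781, 228.55166625976562), (185.2499237060547, 10.5219087600708), 81.9374771118164)
hatch [290 280  28   6  62] [0.4457 0.0618 0.19  ] 0.199 ((446.1097412109375, 61.61981964111328), (74.4981460571289, 8.107767105102539), 81.88748168945312)
```

View pics/crop1.png

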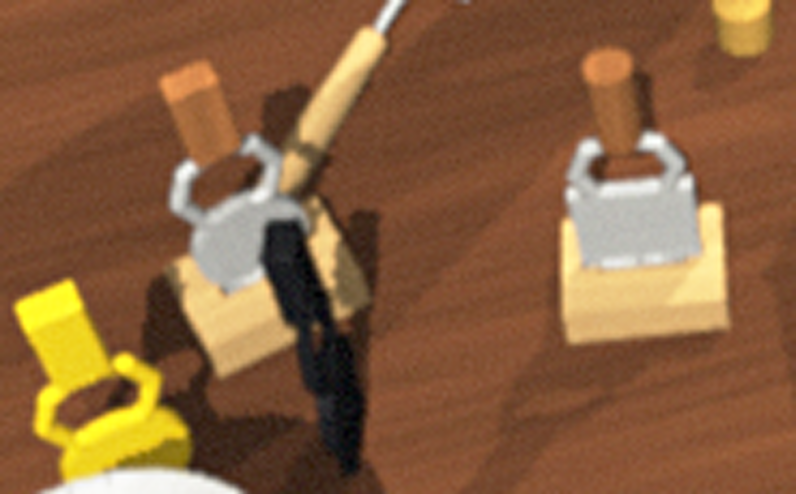

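The left gauge, at about (240,240) in the crop, has the round plate and square grip. It is our target, at world position (0.474,-0.330) with yaw about 14.5°. The right one at (640,220) is the square gauge. The cabinet yaw is about -8.2° and the opening is at (0.533,0.097). I'll go above the hatch handle at (0.540,0.147) first.

```bash
cat >> h.py <<'E'
YC=np.radians(-8.16); OP=np.array([.533,.0966])
def cab(x,y): return OP+np.array([np.cos(YC)*x-np.sin(YC)*y,np.sin(YC)*x+np.cos(YC)*y])
def d(x,y,z,yaw_deg):
    from scipy.spatial.transform import Rotation as Ro
    o=robot.get_obs(); R=Ro.from_euler('xyz',o['ee_rot']); T=Ro.from_euler('xyz',[np.pi,0,np.radians(yaw_deg)])
    w=np.array([x,y,z])-o['tool_pos']
    print('pos',o['tool_pos'].round(4),'rpy',np.degrees(o['ee_rot']).round(2),'t',o['time'],'| shift now',R.inv().apply(w).round(4),'shift after turn',T.inv().apply(w).round(4),'turn',np.degrees((R.inv()*T).as_rotvec()).round(2))
E
python3 -m crank '[[0,[0,0,-0.03],[0,0,7.6]],[0,[0,0,-0.03],[0,0,7.6]],[0,[0,0,-0.03],[0,0,7.6]],[0,[0,0,-0.03],[0,0,7.6]]]'
python3 -m crank '[[0,[0.0146,-0.0435,0],[0,0,0]],[0,[0.0146,-0.0435,0],[0,0,0]],[0,[0.0146,-0.0435,0],[0,0,0]],[0,[0.0146,-0.0435,0],[0,0,0]],[0,[0.0146,-0.0435,0],[0,0,0]],[0,[0.0146,-0.0435,0],[0,0,0]],[0,[0.0146,-0.0435,0],[0,0,0]],[0,[0.0146,-0.0435,0],[0,0,0]]]'
python3 -m crank '[[0,[0.0146,-0.0435,0],[0,0,0]],[0,[0.0146,-0.0435,0],[0,0,0]],[0,[0.0146,-0.0435,0],[0,0,0]],[0,[0.0146,-0.0435,0],[0,0,0]],[0,[0.0146,-0.0435,0],[0,0,0]],[0,[0.0146,-0.0435,0],[0,0,0]],[0,[0.0146,-0.0435,0],[0,0,0]],[0,[0.0146,-0.0435,0],[0,0,0]]]'
python3 -m crank '[[0,[0,0,0],[0,0,0]],[0,[0,0,0],[0,0,0]]]'
python3 - <<'E'
from h import *
s=snap('wrist','w1'); P=cloud(s); h=P[...,2]
m=(h>.224)&(h<.25)
q=P[m]; print(m.sum(),np.nanmean(q,0),cv2.minAreaRect((q[:,:2]*1000).astype(np.float32)))
m=(h>.16)&(h<.21); q=P[m]; print(m.sum(),q.min(0),q.max(0))
p=cab(0,50); print(p); d(*p,.32,-8.16)
E
```

```text
time: 0.5
tool_pos: [0.2089, -0.5084, 0.326]
ee_rot: [-3.14, 0.0, -0.146]
wrist_force: [-0.8, -0.7, -0.5]
width: 0.0943
finger_force: 0.0
time: 1.3
tool_pos: [0.3737, -0.1787, 0.3251]
ee_rot: [-3.142, 0.0, -0.141]
wrist_force: [0.0, 0.4, -0.1]
width: 0.0938
finger_force: 0.0
time: 2.1
tool_pos: [0.5383, 0.1495, 0.3249]
ee_rot: [3.141, 0.001, -0.14]
wrist_force: [0.2, -1.0, -0.1]
width: 0.0939
finger_force: 0.0
time: 2.3
tool_pos: [0.5378, 0.1481, 0.3241]
ee_rot: [3.14, 0.003, -0.139]
wrist_force: [0.0, -0.9, 0.5]
width: 0.0939
finger_force: 0.0
1039 [0.5426373  0.14682893 0.23422403] ((541.6436157226562, 146.92173767089844), (11.59054183959961, 43.405662536621094), 81.95935821533203)
67710 [ 0.44519638 -0.00077871  0.17826451] [0.64745071 0.31955416 0.20966675]
[ 7.62989524 49.59037817]
pos [0.5376 0.1473 0.3248] rpy [ 1.7994e+02  8.0000e-02 -8.0600e+00] t 2.35 | shift now [  0.0922 -49.9491  -0.0519] shift after turn [ 2.60000e-03 -4.99492e+01  4.80000e-03] turn [0.07 0.08 0.1 ]
```

View pics/w1.png

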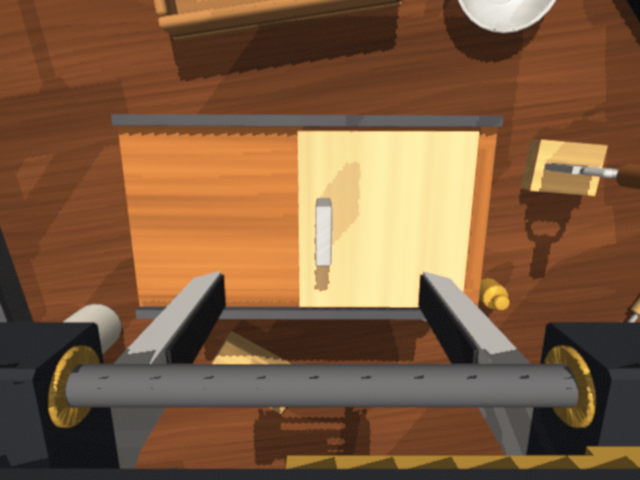

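The wrist view shows the handle centred between the fingers at (323,232), at (0.5416,0.1469), yaw -8.05°. Next I'll descend, grip and slide.

```bash

python3 -m crank '[[0,[0.004,0,0.03],[0,0,0]],[0,[0,0,0.03],[0,0,0]],[0,[0,0,0.03],[0,0,0]],[0,[0,0,0.03],[0,0,0]],[0,[0,0,0],[0,0,0]],[1,[0,0,0],[0,0,0]],[1,[0,0,0],[0,0,0]],[1,[0,0,0],[0,0,0]]]'
python3 -m crank '[[1,[0,0,0],[0,0,0]],[1,[0,0,0],[0,0,0]],[1,[0,0,0],[0,0,0]],[1,[0,0,0],[0,0,0]]]'
```

```text
time: 3.15
tool_pos: [0.5431, 0.1468, 0.2082]
ee_rot: [-3.14, -0.005, -0.141]
wrist_force: [1.3, -0.6, 0.3]
width: 0.0732
finger_force: 0.0
time: 3.55
tool_pos: [0.5419, 0.1471, 0.2055]
ee_rot: [3.142, -0.0, -0.141]
wrist_force: [-0.0, -0.1, -0.2]
width: 0.0413
finger_force: 0.0
```

```bash

python3 -m crank '[[1,[0,0,0],[0,0,0]],[1,[0,0,0],[0,0,0]],[1,[0,0,0],[0,0,0]],[1,[0,0,0],[0,0,0]],[1,[0,0,0],[0,0,0]],[1,[0,0,0],[0,0,0]]]'
python3 -m crank '[[1,[0,-0.016,0],[0,0,0]],[1,[0,-0.0165,0],[0,0,0]],[1,[0,-0.0165,0],[0,0,0]],[1,[0,-0.0165,0],[0,0,0]],[1,[0,-0.0165,0],[0,0,0]],[1,[0,-0.0165,0],[0,0,0]],[1,[0,-0.0165,0],[0,0,0]],[1,[0,-0.015,0],[0,0,0]]]'
python3 -m crank '[[1,[0,0,0],[0,0,0]],[1,[0,0,0],[0,0,0]],[1,[0,0,0],[0,0,0]]]'
```

```text
time: 4.15
tool_pos: [0.5419, 0.1469, 0.2054]
ee_rot: [3.141, 0.0, -0.141]
wrist_force: [-0.5, -0.5, -0.1]
width: 0.0117
finger_force: 30.0
time: 4.95
tool_pos: [0.5598, 0.2726, 0.2053]
ee_rot: [3.13, 0.0, -0.143]
wrist_force: [-5.8, -31.4, 4.4]
width: 0.012
finger_force: 30.1
time: 5.25
tool_pos: [0.5598, 0.2724, 0.2053]
ee_rot: [3.134, 0.001, -0.144]
wrist_force: [-2.7, -11.8, 1.4]
width: 0.012
finger_force: 30.0
```

```bash

python3 -m crank '[[0.4,[0,0,0],[0,0,0]],[0.4,[0,0,0],[0,0,0]],[0.4,[0,0,0],[0,0,0]],[0.4,[0,0,0],[0,0,0]],[0.4,[0,0,-0.03],[0,0,0]],[0.4,[0,0,-0.04],[0,0,0]],[0.4,[0,0.04,-0.04],[0,0,0]],[0.4,[0,0.04,-0.04],[0,0,0]]]'
python3 -m crank '[[0.4,[0,0.045,0],[0,0,0]],[0.4,[0,0.045,0],[0,0,0]],[0.4,[0,0,0],[0,0,0]],[0.4,[0,0,0],[0,0,0]]]'
python3 - <<'E'
from h import *
s=snap('wrist','w2'); P=cloud(s); h=P[...,2]; print(robot.get_obs()['tool_pos'])
m=(h>.225)&(h<.24); q=P[m]; print('handle',m.sum(),cv2.minAreaRect((q[:,:2]*1000).astype(np.float32)))
E
```

```text
time: 6.05
tool_pos: [0.5498, 0.2063, 0.3473]
ee_rot: [-3.141, 0.0, -0.138]
wrist_force: [1.2, -0.3, 0.0]
width: 0.0561
finger_force: 0.0
time: 6.45
tool_pos: [0.5376, 0.1165, 0.3466]
ee_rot: [-3.14, -0.001, -0.142]
wrist_force: [-1.2, 0.1, 0.8]
width: 0.0566
finger_force: 0.0
[0.53765249 0.1172957  0.34617835]
handle 1158 ((559.22412109375, 272.42156982421875), (12.806532859802246, 43.78384017944336), 82.27485656738281)
```

View pics/w2.png

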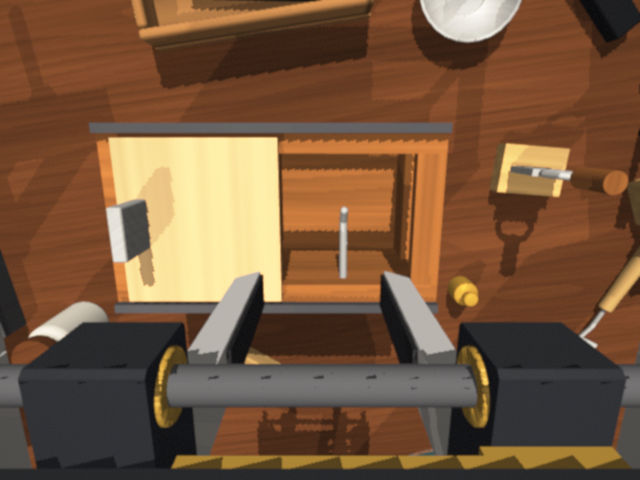

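The hatch is open by 127 mm. The hook is visible from its tip at (344,210) to (343,275). Next I'll measure the hook and the opening.

```bash
python3 - <<'E'
from h import *
s=load('w2'); P=cloud(s); h=P[...,2]; hsv=cv2.cvtColor(s['color'],cv2.COLOR_RGB2HSV)
roi=np.zeros(h.shape,bool); roi[195:285,325:365]=1
m=roi&(hsv[...,1]<60)
c,si=np.cos(YC),np.sin(YC)
OPt=np.array([.533,.0966])
def loc(q): w=q[:,:2]-OPt; return np.c_[w[:,0]*c+w[:,1]*si,-w[:,0]*si+w[:,1]*c,q[:,2]]*1000
for r in range(200,285,6):
    k=np.where(m[r])[0]
    if len(k): print(r,k.min(),k.max(),np.nanmedian(loc(P[r,k]),0).round(1))
# roof points around the opening
L=loc(P.reshape(-1,3)).reshape(480,640,3); top=(L[...,2]>174)&(L[...,2]<184)
for y in(20,30,): 
    b=top&(abs(L[...,1]-y)<2); x=L[...,0][b]; print('x edges',x[x<0].max() if (x<0).any() else None,x[x>0].min() if (x>0).any() else None)
b=top&(abs(L[...,0])<40); y=L[...,1][b]; print('y',y.min(),y[y<0].max())
rail=(L[...,2]>185)&(L[...,2]<191)&(abs(L[...,0])>76)
print('rail x',[ (L[...,0][rail&(sgn*L[...,0]>0)].min(),L[...,0][rail&(sgn*L[...,0]>0)].max()) for sgn in(-1,1)])
E
```

```text
212 341 346 [  0.8  -1.3 134. ]
218 341 346 [ -6.7  -1.7 127.4]
224 340 346 [-14.3  -1.6 121.6]
230 340 346 [-20.9  -1.7 120.9]
236 340 346 [-27.3  -1.9 121.5]
242 340 347 [-33.8  -2.4 121.9]
248 339 346 [-40.2  -1.4 122.8]
254 339 346 [-46.4  -1.4 124.2]
260 339 346 [-53.1  -1.5 124.4]
266 339 346 [-59.6  -1.5 125. ]
272 340 346 [-65.8  -2.1 126.7]
x edges -58.9372331078764 60.88303513914996
x edges -58.744246152623894 60.89152692382061
y -86.9372529748046 -61.137940775770545
rail x [(np.float64(-84.39523846157934), np.float64(-76.00033233287405)), (np.float64(78.04171946771737), np.float64(85.48062573674969))]
```

```bash

python3 -m crank '[[0.4,[0,0,0],[0,0,-7.55]],[0.4,[0,0,0],[0,0,-7.55]],[0.4,[0,0,0],[0,0,-7.55]],[0.4,[-0.0174,0.0417,0],[0,0,0]],[0.4,[-0.0174,0.0417,0],[0,0,0]],[0.4,[-0.0174,0.0417,0],[0,0,0]],[0.4,[-0.0174,0.0417,0],[0,0,0]],[0.4,[-0.0174,0.0417,0],[0,0,0]]]'
python3 -m crank '[[0.4,[-0.0174,0.0417,0],[0,0,0]],[0.4,[-0.0174,0.0417,0],[0,0,0]],[0.4,[-0.0174,0.0417,0],[0,0,0]],[0.4,[-0.0174,0.0417,0],[0,0,0]],[0.4,[-0.0174,0.0417,0],[0,0,0]],[0.4,[0,0,0],[0,0,0]],[0.4,[0,0,0],[0,0,0]]]'
python3 - <<'E'
from h import *
s=snap('wrist','w3'); P=cloud(s); h=P[...,2]
near=np.hypot(P[...,0]-.474,P[...,1]+.33)<.06
for lo,hi in((.155,.18),(.018,.03)):
    m=(near&(h>lo)&(h<hi)).astype(np.uint8); n,l,st,_=cv2.connectedComponentsWithStats(m)
    for i in range(1,n):
        if st[i,4]>40:
            q=P[l==i]; print(lo,st[i],np.median(q[:,2]),cv2.minAreaRect((q[:,:2]*1000).astype(np.float32)))
d(.474,-.33,.3,14.5)
E
```

```text
time: 7.3
tool_pos: [0.5063, -0.1069, 0.3458]
ee_rot: [-3.141, -0.0, 0.258]
wrist_force: [0.6, -0.5, -0.3]
width: 0.0563
finger_force: 0.0
time: 8.0
tool_pos: [0.4752, -0.3303, 0.345]
ee_rot: [-3.139, 0.0, 0.255]
wrist_force: [0.1, -0.0, 0.1]
width: 0.0566
finger_force: 0.0
0.155 [311 208  26  19 483] 0.16887826183947457 ((475.5265197753906, -331.28668212890625), (15.496854782104492, 23.397985458374023), 14.029122352600098)
0.018 [ 292  172   64   48 1905] 0.025236423100239904 ((474.963623046875, -331.8143615722656), (59.80546951293945, 80.0873031616211), 15.041546821594238)
0.018 [301 226  20  14 159] 0.020103243871816934 ((423.6769104003906, -327.3237609863281), (16.27545738220215, 24.179773330688477), 61.701988220214844)
pos [ 0.4753 -0.3294  0.3457] rpy [-1.7991e+02 -1.0000e-02  1.4700e+01] t 8.05 | shift now [-0.0014  0.0003  0.0457] shift after turn [-0.0014  0.0002  0.0457] turn [-0.09 -0.01  0.2 ]
```

View pics/w3.png

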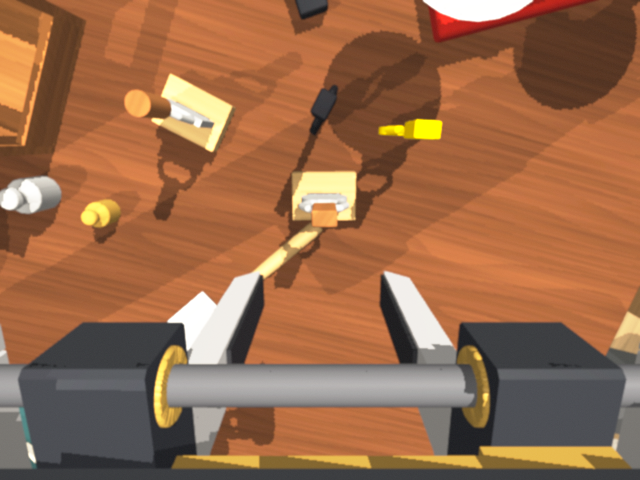

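The wrist view shows the disc gauge's grip at (324,215), centred between the fingers. It is at (0.4755,-0.3313), 2 mm off. I'll descend and grip.

```bash

python3 -m crank '[[0.4,[0,0.0018,0.0365],[0,0,0]],[0.4,[0,0,0.0365],[0,0,0]],[0.4,[0,0,0.0365],[0,0,0]],[0.4,[0,0,0.0365],[0,0,0]],[0.4,[0,0,0.0365],[0,0,0]],[0.4,[0,0,0.0365],[0,0,0]],[0.4,[0,0,0],[0,0,0]],[1,[0,0,0],[0,0,0]]]'
python3 -m crank '[[1,[0,0,0],[0,0,0]],[1,[0,0,0],[0,0,0]],[1,[0,0,0],[0,0,0]],[1,[0,0,0],[0,0,0]],[1,[0,0,0],[0,0,0]],[1,[0,0,0],[0,0,0]]]'
```

```text
time: 8.85
tool_pos: [0.4755, -0.3309, 0.1279]
ee_rot: [-3.141, -0.0, 0.257]
wrist_force: [0.0, -0.7, 1.4]
width: 0.051
finger_force: 0.0
time: 9.45
tool_pos: [0.4753, -0.333, 0.1289]
ee_rot: [3.14, -0.002, 0.254]
wrist_force: [-0.2, 1.5, 5.2]
width: 0.0236
finger_force: 30.0
```

```bash

python3 -m crank '[[1,[0,0,-0.02],[0,0,0]],[1,[0,0,-0.03],[0,0,0]],[1,[0,0,-0.045],[0,0,0]],[1,[0,0,-0.045],[0,0,0]],[1,[0,0,-0.045],[0,0,0]],[1,[0,0,-0.045],[0,0,0]],[1,[0,0,0],[0,0,7.6]],[1,[0,0,0],[0,0,7.6]]]'
python3 -m crank '[[1,[0,0,0],[0,0,7.6]],[1,[0,0,0],[0,0,0]],[1,[0,0,0],[0,0,0]]]'
python3 - <<'E'
from h import *
d(.5615,.0909,.36,-8.1)
E
```

```text
time: 10.25
tool_pos: [0.4749, -0.3331, 0.3587]
ee_rot: [3.139, -0.002, -0.017]
wrist_force: [0.1, -0.7, -2.2]
width: 0.0242
finger_force: 30.0
time: 10.55
tool_pos: [0.4745, -0.3326, 0.3562]
ee_rot: [-3.141, 0.002, -0.141]
wrist_force: [0.4, -0.6, -3.2]
width: 0.0239
finger_force: 30.0
pos [ 0.4745 -0.3326  0.3562] rpy [-1.7995e+02  9.0000e-02 -8.0800e+00] t 10.55 | shift now [ 0.0267 -0.4315 -0.0035] shift after turn [ 0.0265 -0.4315 -0.0038] turn [-0.05  0.09  0.02]
```

```bash

python3 -m crank '[[1,[0.0026,-0.025,0],[0,0,0]],[1,[0.0026,-0.04,0],[0,0,0]],[1,[0.0026,-0.045,0],[0,0,0]],[1,[0.0026,-0.045,0],[0,0,0]],[1,[0.0026,-0.045,0],[0,0,0]],[1,[0.0026,-0.045,0],[0,0,0]],[1,[0.0026,-0.045,0],[0,0,0]],[1,[0.0026,-0.045,0],[0,0,0]]]'
python3 -m crank '[[1,[0.0026,-0.045,0],[0,0,0]],[1,[0.003,-0.03,0],[0,0,0]],[1,[0,-0.0215,0],[0,0,0]],[1,[0,0,0],[0,0,0]],[1,[0,0,0],[0,0,0]]]'
python3 - <<'E'
from h import *
d(.5615,.0909,.245,-8.1)
s=snap('wrist','w4'); P=cloud(s)
E
```

```text
time: 11.35
tool_pos: [0.5431, -0.0021, 0.3569]
ee_rot: [3.141, 0.0, -0.141]
wrist_force: [0.7, -0.4, -1.9]
width: 0.0239
finger_force: 30.0
time: 11.85
tool_pos: [0.5623, 0.0908, 0.3567]
ee_rot: [3.141, 0.001, -0.141]
wrist_force: [0.0, -0.9, -2.4]
width: 0.0236
finger_force: 30.0
pos [0.5623 0.0908 0.3567] rpy [ 1.7994e+02  5.0000e-02 -8.1100e+00] t 11.85 | shift now [-8.000e-04 -1.000e-04  1.117e-01] shift after turn [-0.0009 -0.      0.1117] turn [ 0.06  0.05 -0.01]
```

View pics/w4.png

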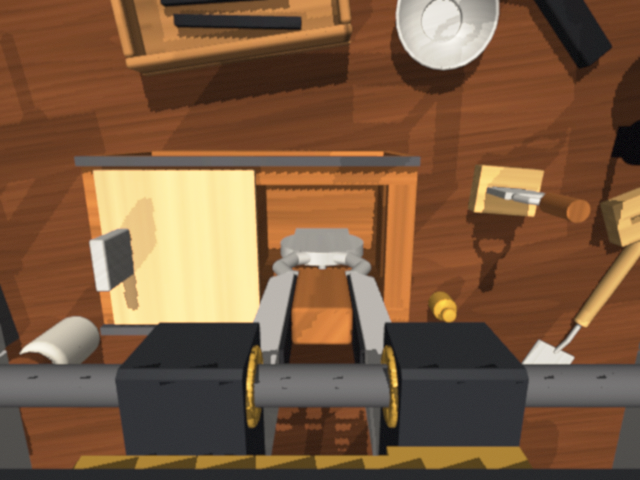

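The gauge is held with its disc at (322,240), symmetric between the fingers and above the +x part of the opening. Before lowering I'll check the tilt and offset.

```bash
python3 - <<'E'
from h import *
s=load('w4'); P=cloud(s); o=np.array([.5623,.0908]); c,si=np.cos(YC),np.sin(YC)
w=P[...,:2]-o; X=w[...,0]*c+w[...,1]*si; Y=-w[...,0]*si+w[...,1]*c; H=P[...,2]
m=(H>.24)&(H<.31)&(abs(X)<.04)&(abs(Y)<.04)
for a in np.arange(.245,.31,.01):
    b=m&(abs(H-a)<.005)
    if b.sum()>5: print(a.round(3),b.sum(),'x',np.median(X[b]).round(4),X[b].max().round(4),'y',Y[b].min().round(4),Y[b].max().round(4))
E
```

```text
0.245 156 x 0.0038 0.0041 y -0.0195 0.0203
0.255 165 x 0.0038 0.0043 y -0.0193 0.0201
0.265 222 x 0.0038 0.0042 y -0.0251 0.0261
0.275 301 x 0.0038 0.0044 y -0.0271 0.0283
0.285 349 x 0.0038 0.0043 y -0.0267 0.0277
0.295 427 x 0.0037 0.0042 y -0.0253 0.0263
0.305 790 x 0.0015 0.0044 y -0.0192 0.0195
```

```bash

python3 -m crank '[[1,[0,0,0.025],[0,0,0]],[1,[0,0,0.025],[0,0,0]],[1,[0,0,0.025],[0,0,0]],[1,[0,0,0.025],[0,0,0]],[1,[0,0,0.025],[0,0,0]],[1,[0,0,0.025],[0,0,0]],[1,[0,0,0.025],[0,0,0]],[1,[0,0,0.025],[0,0,0]]]'
python3 -m crank '[[1,[0,0,0],[0,0,0]],[1,[0,0,0],[0,0,0]]]'
python3 - <<'E'
from h import *
d(.512,.098,.156,-8.1)
E
```

```text
time: 12.7
tool_pos: [0.5623, 0.089, 0.1564]
ee_rot: [3.141, -0.0, -0.145]
wrist_force: [0.0, 0.7, -2.0]
width: 0.0237
finger_force: 30.0
time: 12.9
tool_pos: [0.5624, 0.0897, 0.1574]
ee_rot: [3.141, 0.0, -0.145]
wrist_force: [-0.3, 0.1, -2.4]
width: 0.024
finger_force: 30.0
pos [0.5624 0.0897 0.1574] rpy [ 1.7998e+02  2.0000e-02 -8.2900e+00] t 12.9 | shift now [-0.051  -0.001   0.0014] shift after turn [-0.051  -0.0012  0.0014] turn [ 0.02  0.02 -0.19]
```

Heights look right, so I'll slide -x by 51 mm in small steps and watch the force.

```bash

python3 -m crank '[[1,[-0.006,-0.001,0.001],[0,0,0]],[1,[-0.007,0,0],[0,0,0]],[1,[-0.007,0,0],[0,0,0]],[1,[-0.007,0,0],[0,0,0]]]'
python3 -m crank '[[1,[-0.007,0,0],[0,0,0]],[1,[-0.007,0,0],[0,0,0]],[1,[-0.006,0,0],[0,0,0]],[1,[-0.004,0,0],[0,0,0]],[1,[0,0,0],[0,0,0]]]'
```

```text
time: 13.3
tool_pos: [0.5354, 0.0958, 0.1571]
ee_rot: [-3.141, -0.001, -0.143]
wrist_force: [-0.1, 0.2, -2.3]
width: 0.0238
finger_force: 30.0
time: 13.8
tool_pos: [0.5117, 0.0992, 0.1562]
ee_rot: [3.142, -0.0, -0.143]
wrist_force: [-0.3, 0.4, -1.8]
width: 0.0234
finger_force: 30.0
```

```bash

python3 -m crank '[[1,[0,0,0.004],[0,0,0]],[1,[0,0,0.004],[0,0,0]],[1,[0,0,0.004],[0,0,0]],[1,[0,0,0.004],[0,0,0]],[1,[0,0,0],[0,0,0]],[1,[0,0,0],[0,0,0]]]'
python3 -m crank '[[1,[0,0,0.0015],[0,0,0]],[1,[0,0,0.0015],[0,0,0]],[1,[0,0,0],[0,0,0]],[1,[0,0,0],[0,0,0]]]'
```

```text
time: 14.4
tool_pos: [0.5121, 0.099, 0.1399]
ee_rot: [3.141, 0.0, -0.143]
wrist_force: [-0.1, 0.7, -2.8]
width: 0.0238
finger_force: 30.0
time: 14.8
tool_pos: [0.5121, 0.0991, 0.1372]
ee_rot: [3.142, -0.0, -0.143]
wrist_force: [-0.4, -1.1, -1.5]
width: 0.0238
finger_force: 30.0
```

```bash

python3 -m crank '[[1,[0,0,0.001],[0,0,0]],[1,[0,0,0.001],[0,0,0]],[1,[0,0,0],[0,0,0]],[1,[0,0,0],[0,0,0]]]'
python3 - <<'E'
from h import *
s=snap('scene','s2'); c=s['color'][170:320,290:480]
cv2.imwrite('pics/crop2.png',cv2.resize(c,None,fx=4,fy=4,interpolation=cv2.INTER_CUBIC)[:,:,::-1])
E
```

```text
time: 15.2
tool_pos: [0.5124, 0.0991, 0.1362]
ee_rot: [-3.141, -0.001, -0.143]
wrist_force: [-1.1, -1.3, 3.6]
width: 0.0236
finger_force: 30.0
```

View pics/crop2.png

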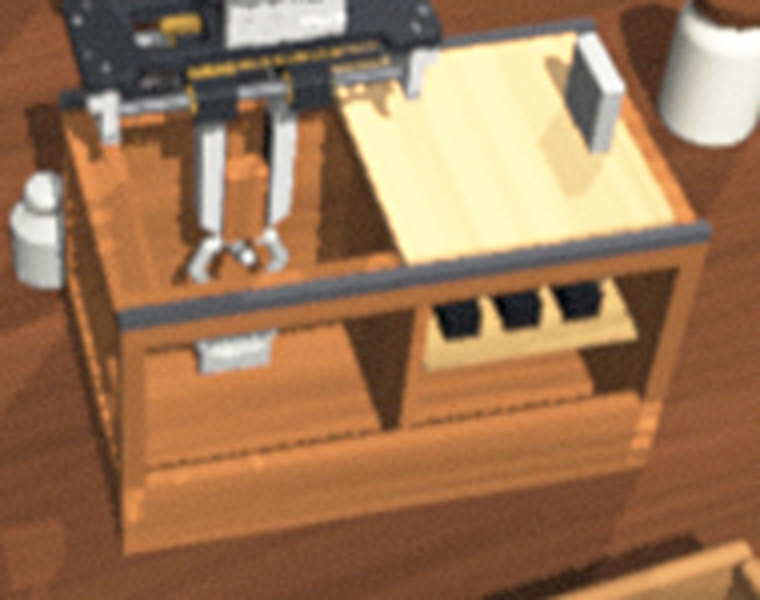

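The crop shows the hook tip inside the eye at (245,252), and Fz went from -2 to +3.6 N, so the gauge is seated. I'll release and go up.

```bash

python3 -m crank '[[0.58,[0,0,0],[0,0,0]],[0.58,[0,0,0],[0,0,0]],[0.58,[0,0,0],[0,0,0]],[0.58,[0,0,0],[0,0,0]],[0.58,[0,0,0],[0,0,0]],[0.58,[0,0,0],[0,0,0]],[0.58,[0,0,0],[0,0,0]],[0.58,[0,0,0],[0,0,0]]]'
python3 -m crank '[[0.58,[0,0,-0.02],[0,0,0]],[0.58,[0,0,-0.03],[0,0,0]],[0.58,[0,0,-0.04],[0,0,0]],[0.58,[0,0,-0.04],[0,0,0]],[0.58,[0,0,-0.04],[0,0,0]],[0.58,[0,0,-0.03],[0,0,0]],[0.58,[0,0,0],[0,0,0]],[0.58,[0,0,0],[0,0,0]]]'
python3 - <<'E'
from h import *
s=snap('scene','s3'); c=s['color'][170:320,290:480]
cv2.imwrite('pics/crop3.png',cv2.resize(c,None,fx=4,fy=4,interpolation=cv2.INTER_CUBIC)[:,:,::-1])
d(.5593,.2724,.32,-8.1)
E
```

```text
time: 16.05
tool_pos: [0.5122, 0.0991, 0.1352]
ee_rot: [3.142, -0.0, -0.143]
wrist_force: [0.5, 0.2, -0.7]
width: 0.0397
finger_force: 0.0
time: 16.85
tool_pos: [0.5123, 0.0991, 0.3354]
ee_rot: [-3.141, -0.001, -0.143]
wrist_force: [-0.5, 0.5, -0.0]
width: 0.0396
finger_force: 0.0
pos [0.5119 0.099  0.3338] rpy [ 1.7997e+02  1.0000e-01 -8.2200e+00] t 16.9 | shift now [ 0.0222 -0.1784  0.0137] shift after turn [ 0.0225 -0.1783  0.0138] turn [ 0.03  0.1  -0.12]
```

View pics/crop3.png

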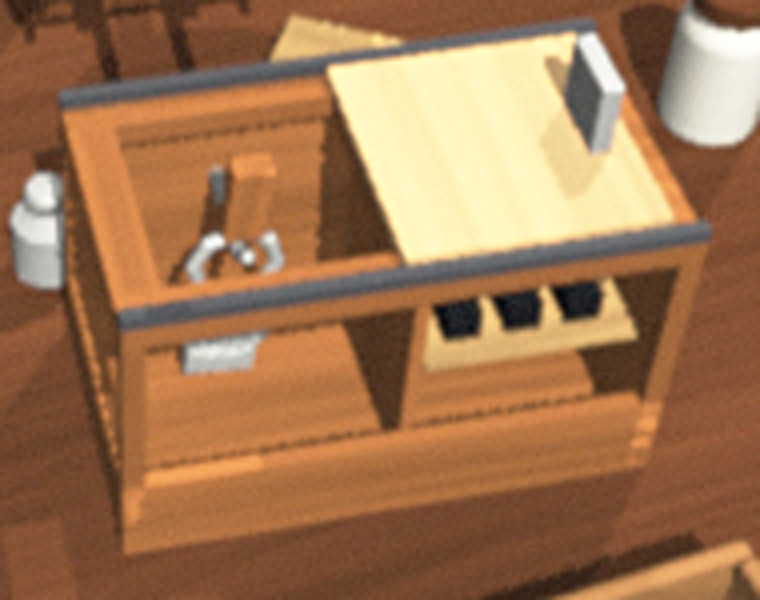

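The gauge hangs by its eye on the hook, with the grip at (250,190) leaning slightly, possibly still swinging. I'll go above the handle and check it again from there.

```bash

python3 -m crank '[[0.4,[0.0056,-0.0445,0],[0,0,0]],[0.4,[0.0056,-0.0445,0],[0,0,0]],[0.4,[0.0056,-0.0445,0],[0,0,0]],[0.4,[0.0056,-0.0445,0],[0,0,0]],[0.4,[0,0,0],[0,0,0]],[0.4,[0,0,0],[0,0,0]]]'
cat > look.py <<'E'
from h import *
for n in('top','scene'):
    s=snap(n); P=cloud(s); w=P[...,:2]-np.array([.512,.098]); c,si=np.cos(YC),np.sin(YC)
    X=w[...,0]*c+w[...,1]*si; Y=-w[...,0]*si+w[...,1]*c; H=P[...,2]
    m=(H>.145)&(H<.178)&(abs(X)<.03)&(abs(Y)<.035)
    if m.sum(): print(n,m.sum(),'grip: x',X[m].mean().round(4),'y',Y[m].mean().round(4),'zmax',H[m].max().round(4),'ymin/max',Y[m].min().round(4),Y[m].max().round(4))
d(.5593,.2724,.205,-8.1)
E
python3 look.py
python3 -m crank '[[0.4,[0,0,0],[0,0,0]],[0.4,[0,0,0],[0,0,0]],[0.4,[0,0,0],[0,0,0]],[0.4,[0,0,0],[0,0,0]],[0.4,[0,0,0],[0,0,0]]]'
python3 look.py
```

```text
time: 17.5
tool_pos: [0.5592, 0.2725, 0.3316]
ee_rot: [3.138, 0.005, -0.142]
wrist_force: [-0.1, -0.5, -0.7]
width: 0.0562
finger_force: 0.0
top 43 grip: x -0.002 y 0.0067 zmax 0.178 ymin/max -0.0065 0.0196
scene 182 grip: x 0.0049 y 0.0039 zmax 0.1779 ymin/max -0.0084 0.018
pos [0.5593 0.271  0.3341] rpy [ 1.799e+02  1.000e-01 -8.270e+00] t 17.6 | shift now [-0.     -0.0016  0.1291] shift after turn [-0.0002 -0.0014  0.1291] turn [ 0.1   0.1  -0.17]
time: 18.1
tool_pos: [0.5597, 0.2718, 0.3354]
ee_rot: [-3.142, -0.0, -0.144]
wrist_force: [0.2, 0.1, 0.0]
width: 0.0561
finger_force: 0.0
top 44 grip: x -0.0012 y 0.0055 zmax 0.1776 ymin/max -0.0068 0.0196
scene 185 grip: x 0.0049 y 0.0041 zmax 0.178 ymin/max -0.0081 0.0177
pos [0.5597 0.272  0.3352] rpy [ 1.80e+02 -1.00e-02 -8.22e+00] t 18.2 | shift now [-0.0005 -0.0004  0.1302] shift after turn [-0.0005 -0.0004  0.1302] turn [ 0.   -0.01 -0.12]
```

It is at rest, leaning roughly 0.08 rad (the limit is 0.2). Now I'll close the hatch.

```bash

python3 -m crank '[[0.4,[0,0,0.032],[0,0,0]],[0.4,[0,0,0.032],[0,0,0]],[0.4,[0,0,0.033],[0,0,0]],[0.4,[0,0,0.033],[0,0,0]],[1,[0,0,0],[0,0,0]],[1,[0,0,0],[0,0,0]],[1,[0,0,0],[0,0,0]],[1,[0,0,0],[0,0,0]]]'
python3 -m crank '[[1,[0,0,0],[0,0,0]],[1,[0,0,0],[0,0,0]],[1,[0,0,0],[0,0,0]],[1,[0,0,0],[0,0,0]],[1,[0,0,0],[0,0,0]],[1,[0,0,0],[0,0,0]]]'
python3 -m crank '[[1,[0,0.012,0],[0,0,0]],[1,[0,0.016,0],[0,0,0]],[1,[0,0.016,0],[0,0,0]],[1,[0,0.016,0],[0,0,0]],[1,[0,0.016,0],[0,0,0]],[1,[0,0.016,0],[0,0,0]],[1,[0,0.016,0],[0,0,0]],[1,[0,0.012,0],[0,0,0]]]'
python3 -m crank '[[1,[0,0.004,0],[0,0,0]],[1,[0,0.004,0],[0,0,0]],[1,[0,0,0],[0,0,0]],[1,[0,0,0],[0,0,0]]]'
```

```text
time: 19.0
tool_pos: [0.561, 0.2725, 0.2083]
ee_rot: [-3.139, -0.005, -0.143]
wrist_force: [0.9, -0.6, 1.7]
width: 0.028
finger_force: 0.0
time: 19.6
tool_pos: [0.5602, 0.2722, 0.2064]
ee_rot: [-3.141, -0.002, -0.143]
wrist_force: [1.2, 0.3, 5.2]
width: 0.0119
finger_force: 30.0
time: 20.4
tool_pos: [0.5432, 0.1532, 0.2064]
ee_rot: [-3.14, -0.003, -0.143]
wrist_force: [1.6, 2.5, 6.4]
width: 0.0117
finger_force: 30.0
time: 20.8
tool_pos: [0.542, 0.1449, 0.2064]
ee_rot: [3.141, -0.002, -0.144]
wrist_force: [0.8, -0.9, 6.0]
width: 0.0114
finger_force: 30.0
```

```bash

python3 -m crank '[[1,[0,0.002,0],[0,0,0]],[1,[0,0.001,0],[0,0,0]],[1,[0,0,0],[0,0,0]],[1,[0,0,0],[0,0,0]]]'
python3 -m crank '[[0.4,[0,0,0],[0,0,0]],[0.4,[0,0,0],[0,0,0]],[0.4,[0,0,0],[0,0,0]],[0.4,[0,0,0],[0,0,0]],[0.4,[0,0,-0.03],[0,0,0]],[0.4,[0,0,-0.04],[0,0,0]],[0.4,[0,0,-0.04],[0,0,0]],[0.4,[0,0,-0.04],[0,0,0]]]'
python3 -m crank '[[0.4,[0,0,0],[0,0,0]],[0.4,[0,0,0],[0,0,0]]]'
python3 - <<'E'
from h import *
s=snap('wrist','w5'); P=cloud(s); h=P[...,2]
m=(h>.225)&(h<.24); q=P[m]; print('handle',m.sum(),cv2.minAreaRect((q[:,:2]*1000).astype(np.float32)))
s=snap('scene','s5'); c=s['color'][170:320,290:480]
cv2.imwrite('pics/crop5.png',cv2.resize(c,None,fx=4,fy=4,interpolation=cv2.INTER_CUBIC)[:,:,::-1])
E
```

```text
time: 21.2
tool_pos: [0.5418, 0.1437, 0.2064]
ee_rot: [-3.139, -0.003, -0.143]
wrist_force: [1.1, 3.6, 5.3]
width: 0.0119
finger_force: 30.0
time: 22.0
tool_pos: [0.5407, 0.1422, 0.3563]
ee_rot: [3.141, 0.001, -0.144]
wrist_force: [0.7, 0.7, 0.3]
width: 0.0564
finger_force: 0.0
time: 22.2
tool_pos: [0.5414, 0.1424, 0.3561]
ee_rot: [-3.141, -0.002, -0.144]
wrist_force: [0.7, 0.1, -1.2]
width: 0.0563
finger_force: 0.0
handle 831 ((540.8013305664062, 144.18238830566406), (11.271536827087402, 44.07489013671875), 81.65148162841797)
```

View pics/crop5.png

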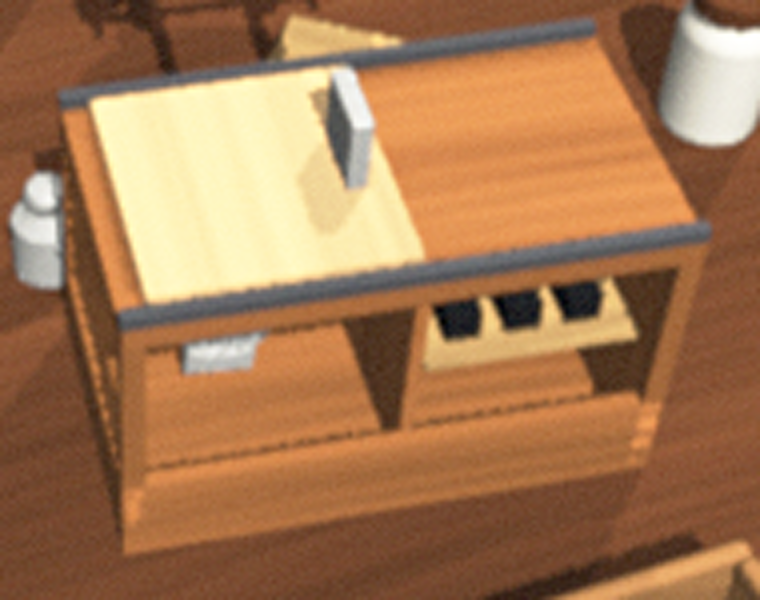

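The hatch covers the opening. The handle is at (0.5408,0.1442), against an expected shut position of (0.5409,0.1445). The gauge's foot is unchanged at (220,352) in the window, so I'm handing in.

```bash
python3 -c "
from bench import robot
print(robot.close_job())"
```

```text
the job is handed in; nothing more can be done
None
```

The disc gauge hangs released on the hook inside the cabinet, the hatch is shut over it to within about 2 mm by camera measurement, and the job is handed in; I saw no contact with the frame and moved nothing else that I could see, but no verdict was shown.

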